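# Read a sample with the hold-to-read lever

### The job

Pick up the blue-capped sample vial of the three that stand just left of the vial reader, gently (it is thin glass), stand it fully home in the reader's round well and let go of it. Then press the reader's spring lever down with the fingers until its orange pointer is in the green band, never down into the red, and keep it there for three seconds; the program finishes while still holding the lever in the green. Leave the other two vials and the small brass weight where they stand.

Things in the scene. Friction and masses are not known exactly. Their poses are not given: they have to be found in the camera images.
- vial_blue: sample vial with a BLUE cap, upright glass cylinder 23 mm in diameter, 60 mm tall with its cap, 0.02 to 0.04 kg, on the worktop left of the reader. Origin at the centre of its underside, z up its axis. Thin glass: a grip of 5 to 10 N per finger is right, over 20 N per finger breaks it, and so does pushing it onto the reader with over 30 N.
- vial_red: a like vial with a RED cap, 23 mm in diameter, 60 mm tall; leave it alone. Origin at the centre of its underside. The three vials stand upright in any order, 65 mm or more apart between centres.
- vial_black: a like vial with a BLACK cap, 23 mm in diameter, 60 mm tall; leave it alone. Origin at the centre of its underside.
- brass_weight: small brass knobbed weight, 29 mm in diameter, 34 mm tall, to the right of the reader; leave it alone. Origin at the centre of its underside. (Behind the reader stand fixed instrument cases, about 0.35 m tall, one with its open door reaching towards the robot to x = 0.68 m at y = -0.15 m: keep the arm clear of it.)
- reader: the vial reader, fixed to the worktop; grey base plate 150 x 200 mm (x, y), top 12 mm above the worktop. Origin at the centre of its underside; own x points away from the robot (yaw within 0.35 rad), own y left. White well block 64 x 64 mm on the left, lever on the right. Index plate 26 mm wide, 84 mm high, 36 mm right of the lever, faces the robot: white, green and, lowest, red band.
- well_mouth (a point): centre of the well's mouth, 50 mm above the worktop, in the reader at x = -10 mm, y = +55 mm. Well 27 mm in diameter with a 4 mm chamfer, 22 mm deep (its floor is 28 mm above the worktop), so 38 mm of a seated vial stand out. Axes as the reader's.
- read_lever (a joint): angle (rad) of the spring lever: 0 at rest (level), grows as the pad is pressed down, stop at 0.42. Good from 0.20 to 0.32 (painted green 0.21 to 0.31; at 0.26 the pad is 28 mm down); red from 0.33, trips at 0.36 (39 mm down). It springs back to 0 when let go. Force on the pad: starts to move at about 2 N, 8 N at 0.26, 11 N at the trip.
- lever_pad (a point): middle of the top of the lever's black pad (36 x 34 mm), where to press; at rest 78 mm above the worktop, in the reader at x = -55, y = -45 mm; moves with the lever, 50 mm above the worktop at the middle of the green. The pivot lies 110 mm beyond it (reader +x), 70 mm above the worktop. An orange pointer rod sticks out to the right, in front of the index plate.

How it is judged (in metres and radians):
On the way, in this order (a step that is already met when the one before it is completed fails the run):
1. the blue-capped vial stands fully home in the well, let go, the lever not pressed (horizontal distance between vial_blue and well_mouth below 0.005 m and z of vial_blue in the frame of well_mouth below -0.018 m and angle between vial_blue's own z axis and vertical below 0.15 rad and contact force between the fingers and vial_blue below 0.2 N and value of joint read_lever below 0.15 rad), for 0.2 s.
2. the fingers hold the lever in the green band for three seconds (2.7 s are enough) (horizontal distance between vial_blue and well_mouth below 0.005 m and z of vial_blue in the frame of well_mouth below -0.018 m and angle between vial_blue's own z axis and vertical below 0.15 rad and value of joint read_lever between 0.2 and 0.32 rad and contact force between the fingers and read_lever above 4 N), for 2.7 s.
At the end, for the whole second after the job is handed in: still holding: fingers press the lever (over 4 N) at 0.20 to 0.32 rad, in the green; blue-capped vial in the well, within 5 mm of its centre, 18 mm or more below the mouth, upright (0.15 rad), not touched by the fingers; other vials and weight upright, within 30 mm of where they stood (all of step 2 and contact force between the fingers and vial_blue below 0.2 N and angle between each of vial_red, vial_black, brass_weight's own z axis and vertical below 0.15 rad and distance of each of vial_red, vial_black, brass_weight from where it was at the start of the episode below 0.03 m); the arm keeps its last pose, push and grip.
It fails at once if the lever pressed into the red, tripping it (over 0.36 rad) (value of joint read_lever above 0.36 rad).
It fails at once if the blue-capped vial gripped with more than 20 N per finger (40 N over both) (contact force between the fingers and vial_blue above 40 N).
It fails at once if the blue-capped vial pushed onto the reader with more than 30 N (contact force between vial_blue and reader above 30 N).
It fails at once if a bystander (red-capped vial, black-capped vial or brass weight) moved 30 mm or tipped over (distance of any of vial_red, vial_black, brass_weight from where it was at the start of the episode above 0.03 m or angle between any of vial_red, vial_black, brass_weight's own z axis and vertical above 0.3 rad).
It also fails if it takes over 58 s, if anything falls off the work surface, if the arm or the gripper's body presses on something with over 40 N, if the wrist force passes 120 N, or if a joint passes its speed limit or range.

### The arm

A 6-joint arm with a two-finger parallel gripper is mounted at the origin on a cart in front of the work surface, level with it; the furniture and walls round the work are solid. World frame = base frame: x ahead of the robot, y to its left, z up, the work surface at z = 0. Lengths are in mm, angles in rad, forces in N, time in s.
With the tool pointing down it reaches from about 275 to 750 mm from the base axis. Payload 10.2 kg.
Tool frame: the origin (TCP) lies at the centre of the arm's flange, where the gripper is bolted on; the fingertips stand 173 mm ahead of it and the grasp point (between the pads) lies 155 mm ahead of it; z points along the fingers, y is the line along which they close (so a half turn about z gives the same grasp; the last joint's range is limited). The gripper opens to 85 mm and grips with 20 to 120 N. Pads are 22 mm wide; open, the fingers measure 114 mm over their backs; the gripper's body (76 mm by 85 mm) begins 54 mm behind the grasp point. The pads swing forward as they close: fully open they stand 13 mm farther back than shut.
Start: joints at [-1.532, 0.313, 1.498, -0, 1.331, -0.223], TCP at [135.867, -507.122, 404.694] pointing down, gripper open.
Joint ranges: [-2.94, 2.94], [-0.97, 2.17], [0.19, 2.56], [-1.23, 4.37], [0.02, 3.11], [-2.88, 2.88]. Speed limits (rad/s): [2.39, 2.39, 3.01, 3.14, 3.14, 3.14].

### API

Orientations are given as a unit quaternion [w, x, y, z].
In Python, from rig import status, capture, camera_info, ticket gives the robot as it stands.
- The arm moves only by the shell command python3 -m crank 'ROWS' [FORCE]. ROWS is JSON, a list of rows, each a list of 7 numbers: the shift along the tool's x, y, z as a fraction of full scale, then the turn, a rotation vector about the tool's x, y, z as a fraction of full scale, then the closure, from 0 (fully open) to 1 (shut). A call has 1 to 12 rows; each row is the pose to reach, as a shift and turn from the pose commanded when the call began, along the tool's axes at that moment; what a row does not reach only later rows make up. Full scale, the value 1, is 0.1 m for a shift and 45 degrees for a turn. A row lasts 1/10 s, in which the tool goes at most 50 mm and 8.59 degrees, less where a joint would pass 70% of its speed; a pose out of reach is approached as far as the arm can. A call with a number of a shift or a turn outside -1 to 1 is refused whole. A call with a gripper value outside its range is refused whole. The fingers move at their own pace and stop on an object; FORCE is the grip in N (left out, the last holds). Time passes only in rows, so rows that repeat a pose let the fingers close. It gives the time, the measured TCP pose, the force, the opening and the grip force at its end, in the units of the state.
- status.sense(): the state, without advancing time (a new reading comes with each control period).
- capture(name): name is "scene" or "side" or "wrist"; returns (picture, depth): 400x640x3 uint8, red, green, blue; 400x640 float32, mm along the optical axis (not along the pixel's ray), 0 where there is no reading.
- camera_info(name): a dict with "K" (3x3 intrinsics, pixels), "camera_from_world" (4x4, takes a point from world to camera coordinates). Camera axes: x right, y up, looking along -z (the intrinsics and any distortion apply to the point x, -y, -z); pixel columns grow to the right and rows downward; lengths in mm; the calibration is good to about 2 mm. A picture is of the moment at which its call begins: read the wrist's pose just before it. camera_info takes no time and is no camera call; for the wrist camera it gives the pose at the moment of the call.
- ticket.finish_job(): hands the job in; it is judged then, once.
The state is a dict: "time_s": time; "joints": joint angles; "dq": joint speeds; "tau": joint torques, N m; "eef_pos": TCP position; "ee_rot": TCP orientation; "force": force on the tool from outside, world axes, zero at the start; "wrist_torque": the same for the moment, N m; "grip_width": opening from 0.0 (shut) to 1.0 (fully open); "grip_force": force on a finger pad.
Only numpy, scipy, OpenCV 4.12 (cv2) and the standard library are available. Lean on these libraries where they do the work, as an engineer would, in place of code of your own. Each camera call takes 0.05 s, during which the arm holds its last target. There are 200 camera calls.

## Working session

There is one attempt and no reset: what is moved stays moved. The work goes in short steps, Python scripts to look and compute and a shell command to move; the robot and the scene stay as the last step left them, time stands still between calls to the robot, and variables do not carry over. Pictures are saved under pics/ and viewed, at most 10 in all, crops included, and the job is handed in when it is done.

```bash
mkdir -p pics; ls; python3 - <<'E'
from rig import status,capture,camera_info
import cv2,numpy as np
s=status.sense();print({k:np.round(v,3).tolist() for k,v in s.items()})
for n in("scene","side"):
    p,d=capture(n);cv2.imwrite(f"pics/{n}0.png",p[...,::-1]);np.save(f"pics/{n}0d.npy",d)
    c=camera_info(n);print(n,{k:(np.round(v,3).tolist() if not isinstance(v,str) else v) for k,v in c.items()})
E
```

```text
pics
{'time_s': 0.0, 'joints': [-1.532, 0.313, 1.498, -0.0, 1.331, -0.223], 'dq': [0.001, 0.001, 0.001, -0.001, 0.001, -0.0], 'tau': [0.002, -41.226, -25.974, -0.0, 0.004, -0.0], 'eef_pos': [135.862, -507.075, 404.122], 'ee_rot': [-0.001, 0.991, 0.131, 0.0], 'force': [0.003, 0.087, -0.725], 'wrist_torque': [-0.019, -0.03, -0.057], 'grip_force': 0.0, 'grip_width': 0.999}
scene {'K': [[415.52, 0.0, 317.7], [0.0, 415.52, 195.824], [0.0, 0.0, 1.0]], 'camera_from_world': [[-0.602, -0.799, 0.006, 289.025], [0.606, -0.452, 0.655, -384.895], [-0.52, 0.397, 0.756, -726.101], [0.0, 0.0, 0.0, 1.0]]}
side {'K': [[509.28, 0.0, 325.926], [0.0, 509.28, 197.153], [0.0, 0.0, 1.0]], 'camera_from_world': [[0.987, -0.163, 0.011, -517.687], [0.061, 0.431, 0.9, -86.076], [-0.151, -0.888, 0.435, -1447.485], [0.0, 0.0, 0.0, 1.0]]}
```

View pics/scene0.png

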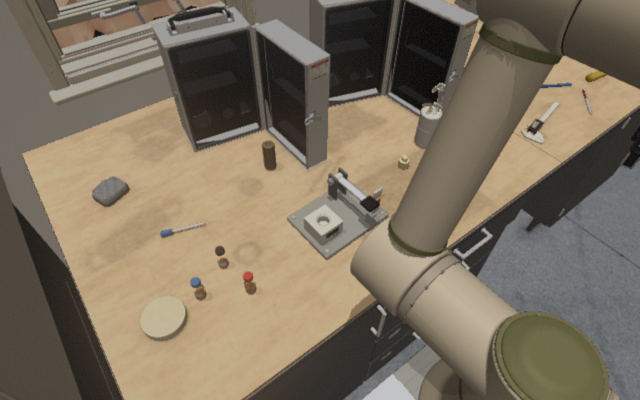

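View pics/side0.png

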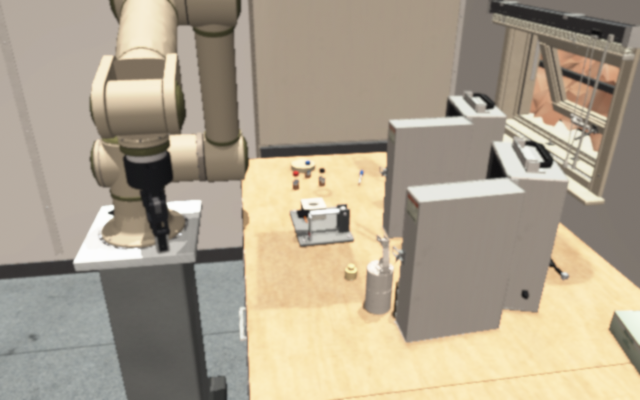

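The scene view shows the blue cap at about (196,283), red at (248,276), black at (220,250), the well at (322,220) and the lever pad at (371,203). The side view shows the brass weight at (351,271). I'll get rough positions from depth.

```bash
cat > h.py <<'E'
import numpy as np,cv2
from rig import status,capture,camera_info
from scipy.spatial.transform import Rotation as R
def unproj(n,u,v,d,c=None):
    c=c or camera_info(n);K=np.array(c["K"]);T=np.linalg.inv(np.array(c["camera_from_world"]))
    u,v,d=map(np.asarray,(u,v,d));P=np.stack([(u-K[0,2])/K[0,0]*d,-(v-K[1,2])/K[1,1]*d,-d],-1)
    return P@T[:3,:3].T+T[:3,3]
def cloud(n,d,c=None):
    v,u=np.mgrid[:400,:640];return unproj(n,u,v,d,c)
def proj(n,P,c=None):
    c=c or camera_info(n);K=np.array(c["K"]);T=np.array(c["camera_from_world"]);p=np.atleast_2d(P)@T[:3,:3].T+T[:3,3]
    return np.stack([K[0,2]+K[0,0]*p[:,0]/-p[:,2],K[1,2]+K[1,1]*-p[:,1]/-p[:,2]],-1)
def tool():
    s=status.sense();q=np.array(s["ee_rot"]);return np.array(s["eef_pos"]),R.from_quat(q[[1,2,3,0]])
def shift(p,yaw=None):  # target TCP in world, tool down with closing line at yaw -> row numbers
    p0,r=tool();d=r.inv().apply(np.array(p)-p0)/100
    out=d.round(3).tolist()
    if yaw is not None:
        Y=[np.sin(yaw)*1.,np.cos(yaw)*1.]
        best=None
        for s in(1,-1):
            y=s*np.array([np.cos(yaw),np.sin(yaw),0]);z=np.array([0,0,-1.]);x=np.cross(y,z)
            rv=(r.inv()*R.from_matrix(np.stack([x,y,z],1))).as_rotvec()
            if best is None or np.linalg.norm(rv)<np.linalg.norm(best):best=rv
        out+=(best/np.deg2rad(45)).round(3).tolist()
    return out
E
python3 - <<'E'
from h import *
d=np.load("pics/scene0d.npy");W=cloud("scene",d)
im=cv2.imread("pics/scene0.png")
for n,(u,v) in dict(blue=(196,283),red=(248,276),black=(220,250)).items():
    w=W[v-12:v+22,u-12:u+13].reshape(-1,3);m=(w[:,2]>8)&(w[:,2]<70);w=w[m];print(n,w.mean(0).round(),w.min(0).round(),w.max(0).round(),m.sum())
for p in[(322,219),(371,203),(305,222),(340,215),(290,217),(328,252),(387,213),(404,160)]:print(p,W[p[1],p[0]].round())
d=np.load("pics/side0d.npy");W2=cloud("side",d);w=W2[262:282,342:362].reshape(-1,3);w=w[(w[:,2]>5)&(w[:,2]<50)];print("brass",w.mean(0).round())
# base plate points
for X in(W,):
    m=(abs(X[...,2]-12)<3);vv,uu=np.nonzero(m[180:260,280:395]);q=X[180:260,280:395][m[180:260,280:395]][:,:2].astype(np.float32);print(len(q),cv2.minAreaRect(q))
E
```

```text
blue [504. 289.  36.] [494. 277.   8.] [517. 300.  64.] 214
red [452. 199.  37.] [442. 188.   8.] [465. 210.  64.] 204
black [541. 215.  37.] [532. 203.   9.] [555. 226.  63.] 172
(322, 219) [493. -22.  35.]
(371, 203) [ 438. -119.   76.]
(305, 222) [506.  17.  40.]
(340, 215) [491. -75.  12.]
(290, 217) [557.  26.  13.]
(328, 252) [424.  13.  12.]
(387, 213) [ 426. -169.   13.]
(404, 160) [ 526. -322.   25.]
brass [ 528. -336.   21.]
2493 ((493.9149169921875, -69.5025863647461), (151.8126220703125, 200.20596313476562), 1.9002454280853271)
```

```bash
python3 -m crank '[[0.8,-0.96,0,0,0,-1,0],[0.8,-0.96,0,0,0,-1,0],[0.8,-0.96,0,0,0,-1,0],[0.8,-0.96,0,0,0,-1,0],[0.8,-0.96,0,0,0,-1,0],[0.8,-0.96,0,0,0,-1,0]]' 20
python3 -m crank '[[0.98,-0.13,0,0,0,-0.667,0],[0.98,-0.13,0,0,0,-0.667,0],[0.98,-0.13,0,0,0,-0.667,0],[0.98,-0.13,0,0,0,-0.667,0]]'
python3 -m crank '[[0.98,0.46,0,0,0,0,0],[0.98,0.46,0,0,0,0,0],[0.98,0.46,0,0,0,0,0]]'
python3 -m crank '[[0.98,0.46,0,0,0,0,0],[0.98,0.46,0,0,0,0,0],[0.98,0.46,0,0,0,0,0]]'
python3 -m crank '[[0.98,0.46,0,0,0,0,0],[0.98,0.46,0,0,0,0,0],[0.98,0.46,0,0,0,0,0]]'
python3 - <<'E'
from h import *
c=camera_info("wrist");p,d=capture("wrist");cv2.imwrite("pics/w1.png",p[...,::-1]);np.save("pics/w1d.npy",d)
print(np.round(c["K"],1).tolist(),np.linalg.inv(c["camera_from_world"]).round(2).tolist())
W=cloud("wrist",d,c);np.save("pics/w1W.npy",W)
print(shift([504,289,350],0))
E
```

```text
time_s: 0.7
eef_pos: [188.4, -393.4, 404.6]
ee_rot: [-0.0, 0.865, 0.502, 0.0]
force: [-0.4, -0.2, 0.3]
grip_width: 0.999
grip_force: 0.0
time_s: 1.1
eef_pos: [226.4, -301.3, 404.8]
ee_rot: [0.0, 0.704, 0.71, -0.0]
force: [-0.2, -0.1, 0.5]
grip_width: 0.998
grip_force: 0.0
time_s: 1.4
eef_pos: [272.8, -201.0, 404.6]
ee_rot: [-0.0, 0.706, 0.709, 0.0]
force: [0.1, 0.3, -0.0]
grip_width: 1.001
grip_force: 0.0
time_s: 1.7
eef_pos: [318.8, -102.9, 404.6]
ee_rot: [-0.0, 0.705, 0.709, 0.0]
force: [-0.3, -0.7, 0.1]
grip_width: 1.001
grip_force: 0.0
time_s: 2.0
eef_pos: [364.8, -5.2, 404.6]
ee_rot: [-0.0, 0.705, 0.709, 0.0]
force: [-0.5, 0.1, 0.8]
grip_width: 0.998
grip_force: 0.0
[[353.3, 0.0, 321.1], [0.0, 353.3, 197.7], [0.0, 0.0, 1.0]] [[1.0, -0.0, -0.0, 363.65], [0.0, 0.96, 0.27, 65.16], [-0.0, -0.27, 0.96, 373.28], [0.0, 0.0, 0.0, 1.0]]
[2.946, 1.408, 0.545, -0.001, -0.001, 0.006]
```

View pics/w1.png

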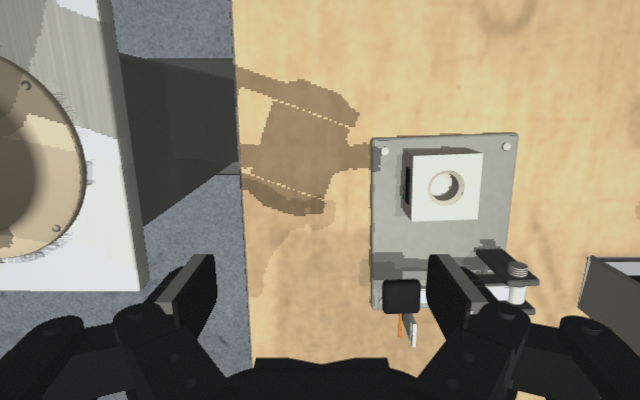

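The wrist view shows the well mouth at about (446,185), the lever pad at (402,296), and the reader plate corners at (372,138) and (517,133). I'll compute the fit from depth.

```bash
python3 - <<'E'
from h import *
W=np.load("pics/w1W.npy")
def reg(v0,v1,u0,u1,z0,z1):
    m=np.zeros((400,640),bool);m[v0:v1,u0:u1]=True;return m&(W[...,2]>z0)&(W[...,2]<z1)
m=reg(135,230,390,500,44,56);q=W[m];print("block",len(q),np.median(q[:,2]),cv2.minAreaRect(q[:,:2].astype(np.float32)))
# hole: filled minus mask
k=m.astype(np.uint8);cs,_=cv2.findContours(k,cv2.RETR_CCOMP,cv2.CHAIN_APPROX_NONE)
for c in cs:
    if 150<cv2.contourArea(c)<2500:
        w=W[c[:,0,1],c[:,0,0]];print("hole",cv2.contourArea(c),cv2.fitEllipse(w[:,:2].astype(np.float32)),w[:,2].mean())
m=reg(125,315,360,525,8,15);q=W[m];print("plate",len(q),np.median(q[:,2]),cv2.minAreaRect(q[:,:2].astype(np.float32)))
m=reg(275,318,380,424,70,86);q=W[m];print("pad",len(q),np.median(q[:,2]),cv2.minAreaRect(q[:,:2].astype(np.float32)),q[:,2].min(),q[:,2].max())
E
```

```text
block 4015 49.13682341390495 ((481.6852111816406, -15.733901977539062), (64.8152084350586, 64.7721939086914), 2.487423896789551)
hole 625.0 ((481.4017028808594, -15.333931922912598), (27.517873764038086, 27.710704803466797), 73.30463409423828) 45.74026622847033
plate 13469 11.221927065842408 ((494.3599548339844, -69.651123046875), (149.7666015625, 199.3245086669922), 2.5139174461364746)
pad 1315 76.97058840992645 ((442.8665771484375, -120.46096801757812), (39.28673553466797, 41.48896026611328), 2.018364191055298) 70.08282171275374 79.42660727164514
```

```bash
python3 -m crank '[[0.98,0.46,0,0,0,0,0],[0.98,0.46,0,0,0,0,0],[0.98,0.46,0,0,0,0,0]]'
python3 -m crank '[[0.98,0.46,0,0,0,0,0],[0.98,0.46,0,0,0,0,0],[0.98,0.46,0,0,0,0,0],[0.98,0.46,0,0,0,0,0],[0.98,0.46,0,0,0,0,0]]'
python3 - <<'E'
from h import *
c=camera_info("wrist");p,d=capture("wrist");cv2.imwrite("pics/w2.png",p[...,::-1]);np.save("pics/w2d.npy",d)
W=cloud("wrist",d,c);np.save("pics/w2W.npy",W)
print(tool()[0],shift([504,289,350],0), [proj("wrist",[x,y,60],c).round().tolist() for x,y in((504,289),(452,199),(541,215))])
E
```

```text
time_s: 2.35
eef_pos: [411.0, 91.1, 404.4]
ee_rot: [-0.0, 0.706, 0.708, 0.0]
force: [-0.8, -0.6, 1.0]
grip_width: 0.998
grip_force: 0.0
time_s: 2.85
eef_pos: [456.0, 185.8, 404.5]
ee_rot: [-0.0, 0.708, 0.707, -0.0]
force: [-0.3, -0.6, -0.3]
grip_width: 1.001
grip_force: 0.0
[455.87366026 185.85024195 404.75116845] [1.033, 0.479, 0.547, -0.0, 0.001, -0.002] [[[380.0, 56.0]], [[318.0, 164.0]], [[419.0, 146.0]]]
```

```bash
python3 - <<'E'
from h import *
W=np.load("pics/w2W.npy");im=cv2.imread("pics/w2.png")
for n,(u,v) in dict(blue=(380,56),red=(318,164),black=(419,146)).items():
    m=np.zeros((400,640),bool);m[max(0,v-30):v+30,u-30:u+30]=1
    m&=(W[...,2]>55)&(W[...,2]<64);w=W[m];print(n,len(w),np.median(w[:,2]),cv2.minEnclosingCircle(w[:,:2].astype(np.float32)),(w[:,:2].max(0)+w[:,:2].min(0))/2,np.ptp(w[:,:2],axis=0),im[m].mean(0).round())
E
```

```text
blue 479 59.707524955464635 ((505.5663757324219, 289.31378173828125), 10.05164909362793) [505.70152253 289.08311611] [19.74071154 19.534375  ] [154. 110.  71.]
red 382 59.7134233348535 ((454.0976867675781, 198.53941345214844), 10.116884231567383) [454.14186661 198.92354924] [18.99186446 19.27439321] [ 41.  45. 122.]
black 406 59.61206782936017 ((543.7027587890625, 214.58070373535156), 10.009403228759766) [543.70358971 214.56429817] [19.63318313 19.61383311] [47. 52. 55.]
```

```bash
python3 -m crank '[[0.5,0.25,0,0,0,0,0],[0.95,0.497,0,0,0,0,0],[0.95,0.497,0.0,0,0,0,0],[0.95,0.497,0.3,0,0,0,0.2],[0.95,0.497,0.5,0,0,0,0.2],[0.95,0.497,0.5,0,0,0,0.3]]' 20
python3 - <<'E'
from h import *
c=camera_info("wrist");p,d=capture("wrist");cv2.imwrite("pics/w3.png",p[...,::-1]);W=cloud("wrist",d,c)
m=(W[...,2]>55)&(W[...,2]<64)&(np.hypot(W[...,0]-505,W[...,1]-289)<25);w=W[m]
print(len(w),cv2.minEnclosingCircle(w[:,:2].astype(np.float32)) if len(w) else 0,tool()[0],shift([505.5,289.2,200],0))
E
```

```text
time_s: 3.5
eef_pos: [505.3, 281.0, 352.5]
ee_rot: [-0.001, 0.708, 0.707, -0.002]
force: [0.0, -0.8, 0.3]
grip_width: 0.7
grip_force: 0.0
519 ((505.5604248046875, 289.7656555175781), 10.035717010498047) [505.64080242 281.25015374 354.57644301] [0.081, 0.001, 1.546, -0.002, 0.001, -0.002]
```

```bash
python3 -m crank '[[0.085,0,0.2,0,0,0,0.3],[0.085,0,0.6,0,0,0,0.3],[0.085,0,0.9,0,0,0,0.3],[0.085,0,0.9,0,0,0,0.3]]'
python3 -m crank '[[0,0,0.3,0,0,0,0.3],[0,0,0.55,0,0,0,0.4],[0,0,0.64,0,0,0,0.5],[0,0,0.64,0,0,0,0.6],[0,0,0.64,0,0,0,0.65],[0,0,0.64,0,0,0,0.68],[0,0,0.64,0,0,0,0.7],[0,0,0.64,0,0,0,0.7]]'
python3 -c "
from h import *
p,d=capture('wrist');cv2.imwrite('pics/w4.png',p[...,::-1]);print(shift([505.5,289.5,200],0))"
```

```text
time_s: 3.95
eef_pos: [505.3, 290.2, 262.9]
ee_rot: [-0.001, 0.707, 0.707, -0.002]
force: [0.4, 0.3, 0.2]
grip_width: 0.702
grip_force: 0.0
time_s: 4.75
eef_pos: [505.7, 291.3, 201.3]
ee_rot: [0.0, 0.707, 0.707, 0.0]
force: [-0.6, -1.2, 0.5]
grip_width: 0.301
grip_force: 0.0
[-0.018, -0.001, 0.011, 0.001, -0.0, 0.0]
```

View pics/w4.png

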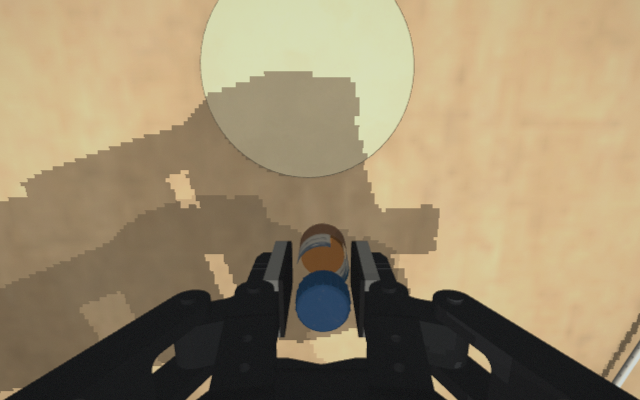

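The vial stands centred between the pads, with its cap at about (323,300). I'll close in small steps and watch the grip force.

```bash
python3 -m crank '[[-0.018,0,0.01,0,0,0,0.71],[-0.018,0,0.01,0,0,0,0.715],[-0.018,0,0.01,0,0,0,0.72]]' 20 | tail -2
python3 -m crank '[[0,0,0,0,0,0,0.725],[0,0,0,0,0,0,0.725]]' | tail -2
python3 -m crank '[[0,0,0,0,0,0,0.73],[0,0,0,0,0,0,0.73]]' | tail -2
python3 -m crank '[[0,0,0,0,0,0,0.735],[0,0,0,0,0,0,0.735]]' | tail -2
```

```text
grip_width: 0.28
grip_force: 0.0
grip_width: 0.271
grip_force: 0.1
grip_width: 0.272
grip_force: 1.2
grip_width: 0.264
grip_force: 6.4
```

```bash
python3 -m crank '[[0,0,0,0,0,0,0.736],[0,0,0,0,0,0,0.736]]' | tail -2
python3 -m crank '[[0,0,-0.1,0,0,0,0.736],[0,0,-0.25,0,0,0,0.736],[0,0,-0.5,0,0,0,0.736],[0,0,-0.7,0,0,0,0.736],[0,0,-0.85,0,0,0,0.736],[0,0,-0.9,0,0,0,0.736],[0,0,-0.9,0,0,0,0.736]]'
python3 - <<'E'
from h import *
c=camera_info("wrist");p,d=capture("wrist");cv2.imwrite("pics/w5.png",p[...,::-1]);W=cloud("wrist",d,c);t,r=tool()
hsv=cv2.cvtColor(p,cv2.COLOR_RGB2HSV);m=(abs(hsv[...,0].astype(int)-107)<14)&(hsv[...,1]>110)&(d>0);
w=W[m];zt=np.percentile(w[:,2],95);top=w[abs(w[:,2]-zt)<3];print(m.sum(),zt,t,cv2.minEnclosingCircle(top[:,:2].astype(np.float32)),np.median(top,0)-t)
print(shift([481.6,-15.5,t[2]],0))
E
```

```text
grip_width: 0.265
grip_force: 7.9
time_s: 6.6
eef_pos: [505.5, 289.5, 290.4]
ee_rot: [0.0, 0.707, 0.707, 0.001]
force: [0.0, 0.4, -1.3]
grip_width: 0.267
grip_force: 7.8
3483 151.37939329860734 [505.46602313 289.40835916 289.51580911] ((504.6370849609375, 290.2121276855469), 10.129770278930664) [  -0.70103409    1.59038764 -138.93501377]
[-3.049, -0.239, 0.0, -0.0, 0.0, 0.0]
```

```bash
python3 -m crank '[[-0.15,0,0,0,0,0,0.736],[-0.4,0,0,0,0,0,0.736],[-0.7,0,0,0,0,0,0.736],[-1,0,0,0,0,0,0.736]]' | tail -2
python3 -m crank '[[-0.3,-0.1,0,0,0,0,0.736],[-0.6,-0.2,0,0,0,0,0.736],[-0.9,-0.23,0,0,0,0,0.736]]' | tail -2
python3 -m crank '[[-0.3,0,0,0,0,0,0.736],[-0.6,0,0,0,0,0,0.736],[-0.85,0,0,0,0,0,0.736],[-1,0,0,0,0,0,0.736],[-1,0,0,0,0,0,0.736]]'
python3 -m crank '[[-0.1,0,0,0,0,0,0.736],[-0.14,0,0,0,0,0,0.736],[-0.157,0,0,0,0,0,0.736],[-0.157,0,0,0,0,0,0.736],[-0.157,0,0,0,0,0,0.736]]'
python3 - <<'E'
from h import *
c=camera_info("wrist");p,d=capture("wrist");cv2.imwrite("pics/w6.png",p[...,::-1]);W=cloud("wrist",d,c);t,r=tool()
hsv=cv2.cvtColor(p,cv2.COLOR_RGB2HSV);m=(abs(hsv[...,0].astype(int)-107)<14)&(hsv[...,1]>110)&(d>0)&(W[...,2]>100);
w=W[m];zt=np.percentile(w[:,2],95);top=w[abs(w[:,2]-zt)<3];print(m.sum(),zt,t,cv2.minEnclosingCircle(top[:,:2].astype(np.float32)))
q=W[(abs(W[...,2]-49)<4)&(np.hypot(W[...,0]-481.6,W[...,1]+15.5)<50)];print("block",len(q),cv2.minAreaRect(q[:,:2].astype(np.float32)))
print(shift([482.4,-16.3,t[2]],0))
E
```

```text
grip_width: 0.268
grip_force: 7.8
grip_width: 0.264
grip_force: 7.8
time_s: 7.85
eef_pos: [482.2, -2.6, 289.1]
ee_rot: [-0.0, 0.708, 0.706, -0.0]
force: [0.9, -0.2, -0.4]
grip_width: 0.266
grip_force: 7.8
time_s: 8.35
eef_pos: [482.6, -15.9, 289.7]
ee_rot: [-0.0, 0.707, 0.707, 0.0]
force: [-0.9, -0.1, 0.9]
grip_width: 0.266
grip_force: 7.8
2757 150.74685175219832 [482.65120183 -15.9259677  289.68802598] ((481.3381652832031, -15.591605186462402), 10.308208465576172)
block 6493 ((481.77069091796875, -15.448589324951172), (64.28711700439453, 64.33988952636719), 2.6496143341064453)
[-0.004, -0.003, -0.0, -0.0, -0.0, 0.001]
```

View pics/w6.png

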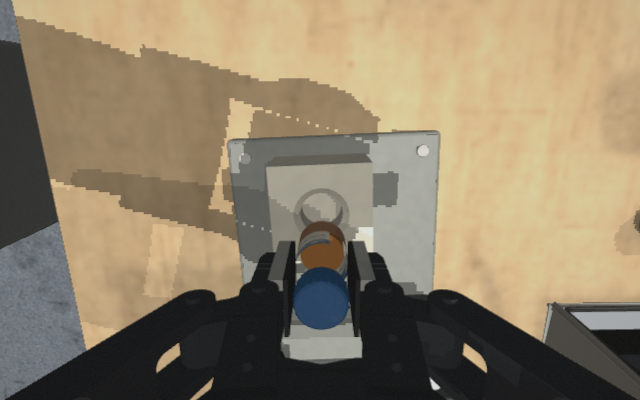

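The vial hangs over the well, with the cap at (322,298) and the mouth rim at (322,210). The measured axes agree to within 0.5 mm, so I'll lower it in stages and watch the force.

```bash
python3 -m crank '[[0,0,0.1,0,0,0,0.736],[0,0,0.25,0,0,0,0.736],[0,0,0.33,0,0,0,0.736],[0,0,0.36,0,0,0,0.736],[0,0,0.36,0,0,0,0.736]]'
python3 -m crank '[[0,0,0.03,0,0,0,0.736],[0,0,0.06,0,0,0,0.736],[0,0,0.09,0,0,0,0.736],[0,0,0.12,0,0,0,0.736],[0,0,0.12,0,0,0,0.736]]'
python3 -m crank '[[0,0,0.02,0,0,0,0.736],[0,0,0.04,0,0,0,0.736],[0,0,0.06,0,0,0,0.736],[0,0,0.08,0,0,0,0.736],[0,0,0.1,0,0,0,0.736],[0,0,0.1,0,0,0,0.736]]'
```

```text
time_s: 8.9
eef_pos: [482.7, -16.2, 253.4]
ee_rot: [-0.0, 0.707, 0.707, -0.0]
force: [-0.3, -0.5, -0.4]
grip_width: 0.266
grip_force: 7.8
time_s: 9.4
eef_pos: [482.6, -16.2, 241.3]
ee_rot: [-0.0, 0.707, 0.707, -0.0]
force: [0.3, -0.7, 0.3]
grip_width: 0.271
grip_force: 7.8
time_s: 10.0
eef_pos: [482.6, -16.2, 231.4]
ee_rot: [-0.0, 0.707, 0.707, -0.0]
force: [0.0, 0.2, 0.3]
grip_width: 0.263
grip_force: 7.8
```

```bash
python3 -m crank '[[0,0,0.01,0,0,0,0.736],[0,0,0.02,0,0,0,0.736],[0,0,0.025,0,0,0,0.736],[0,0,0.025,0,0,0,0.736]]'
python3 -m crank '[[0,0,0.005,0,0,0,0.736],[0,0,0.01,0,0,0,0.736],[0,0,0.01,0,0,0,0.736]]'
```

```text
time_s: 10.4
eef_pos: [482.7, -16.2, 229.1]
ee_rot: [-0.0, 0.707, 0.707, -0.0]
force: [0.2, -0.2, -0.9]
grip_width: 0.269
grip_force: 7.8
time_s: 10.7
eef_pos: [482.6, -16.2, 228.2]
ee_rot: [-0.0, 0.707, 0.707, -0.0]
force: [-0.1, -0.6, -0.2]
grip_width: 0.265
grip_force: 7.8
```

Now I'll open, let the vial drop the last fraction of a millimetre, back off upward and check.

```bash
python3 -m crank '[[0,0,0,0,0,0,0.725],[0,0,0,0,0,0,0.71],[0,0,0,0,0,0,0.68],[0,0,0,0,0,0,0.62],[0,0,0,0,0,0,0.56],[0,0,0,0,0,0,0.5]]' | tail -2
python3 -m crank '[[0,0,-0.1,0,0,0,0.5],[0,0,-0.4,0,0,0,0.5],[0,0,-0.8,0,0,0,0.5],[0,0,-1,0,0,0,0.5],[0,0,-1,0,0,0,0.5]]'
python3 - <<'E'
from h import *
c=camera_info("wrist");p,d=capture("wrist");cv2.imwrite("pics/w7.png",p[...,::-1]);W=cloud("wrist",d,c);t,r=tool()
hsv=cv2.cvtColor(p,cv2.COLOR_RGB2HSV);m=(abs(hsv[...,0].astype(int)-107)<14)&(hsv[...,1]>110)&(d>0)&(np.hypot(W[...,0]-481.6,W[...,1]+15.5)<30)
w=W[m];zt=np.percentile(w[:,2],95);top=w[abs(w[:,2]-zt)<3];print(m.sum(),zt,t,cv2.minEnclosingCircle(top[:,:2].astype(np.float32)))
q=W[(abs(W[...,2]-49)<4)&(np.hypot(W[...,0]-481.6,W[...,1]+15.5)<50)];print("block",len(q),cv2.minAreaRect(q[:,:2].astype(np.float32)))
print(shift([441.4,-117,t[2]],0))
E
```

```text
grip_width: 0.5
grip_force: 0.0
time_s: 11.8
eef_pos: [483.0, -16.2, 331.5]
ee_rot: [0.003, 0.707, 0.707, 0.002]
force: [-0.3, 0.8, -0.8]
grip_width: 0.5
grip_force: 0.0
755 88.85438568339946 [482.62376529 -16.22265184 329.53356234] ((481.5083312988281, -16.219810485839844), 9.846415519714355)
block 5967 ((481.7603454589844, -15.613578796386719), (64.25917053222656, 64.67708587646484), 2.4898698329925537)
[-1.008, -0.413, -0.0, 0.004, 0.001, 0.0]
```

The vial is seated: its cap top reads 88.9 mm, and it is within 0.7 mm of centre. Next I'll go over the lever pad with the fingers shut.

```bash
python3 -m crank '[[-0.3,-0.1,0,0,0,0,0.7],[-0.6,-0.3,0,0,0,0,0.9],[-0.9,-0.41,0,0,0,0,1],[-1,-0.41,0,0,0,0,1],[-1,-0.41,0,0,0,0,1],[-1,-0.41,0.3,0,0,0,1],[-1,-0.41,0.5,0,0,0,1],[-1,-0.41,0.6,0,0,0,1],[-1,-0.41,0.6,0,0,0,1]]'
python3 - <<'E'
from h import *
c=camera_info("wrist");p,d=capture("wrist");cv2.imwrite("pics/w8.png",p[...,::-1]);p,d=capture("side");cv2.imwrite("pics/s8.png",cv2.resize(p[150:300,240:440,::-1],None,fx=4,fy=4)); print(tool()[0])
E
```

```text
time_s: 12.75
eef_pos: [441.8, -115.4, 267.1]
ee_rot: [-0.001, 0.707, 0.708, -0.0]
force: [-0.0, -0.3, 0.3]
grip_width: -0.0
grip_force: 0.0
[ 442.0773488  -115.90773384  268.72363732]
```

View pics/s8.png

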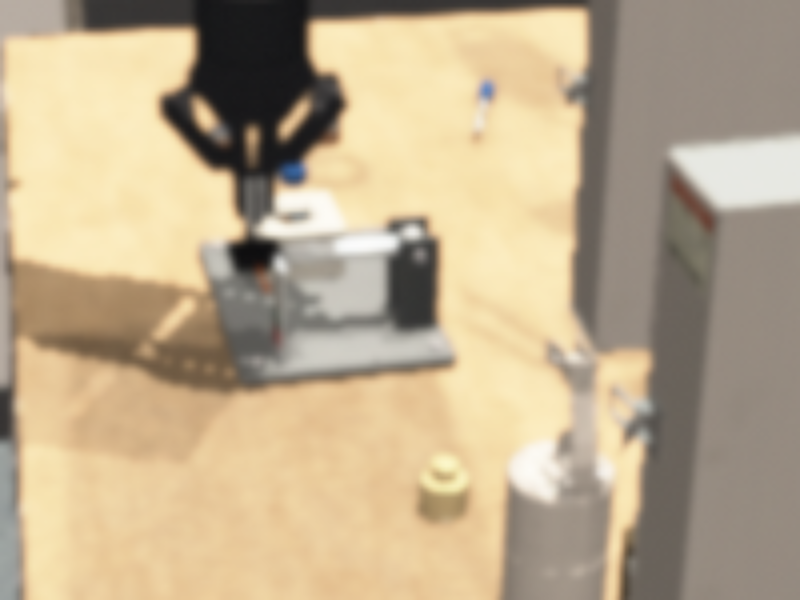

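View pics/w8.png

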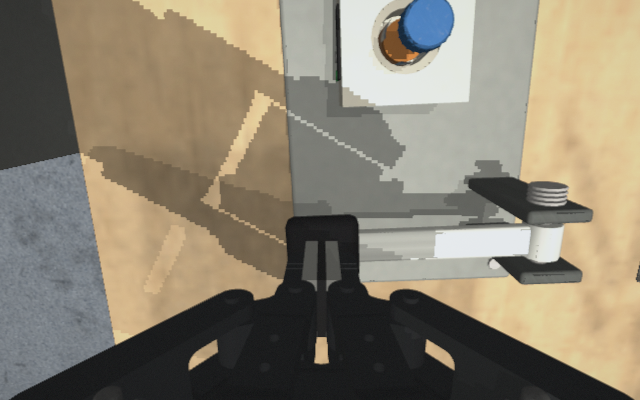

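The fingertips hang above the pad: (255,225) over (252,252) in the side crop, centred at (322,250) in the wrist view. The vial stands in the well. I'll lower to contact in small steps.

```bash
python3 -m crank '[[-0.01,0,0.06,0,0,0,1],[-0.01,0,0.12,0,0,0,1],[-0.01,0,0.14,0,0,0,1],[-0.01,0,0.14,0,0,0,1]]' | grep -E 'eef|force'
python3 -m crank '[[0,0,0.02,0,0,0,1],[0,0,0.04,0,0,0,1],[0,0,0.04,0,0,0,1]]' | grep -E 'eef|force'
python3 -m crank '[[0,0,0.02,0,0,0,1],[0,0,0.04,0,0,0,1],[0,0,0.04,0,0,0,1]]' | grep -E 'eef|force'
python3 -m crank '[[0,0,0.02,0,0,0,1],[0,0,0.04,0,0,0,1],[0,0,0.04,0,0,0,1]]' | grep -E 'eef|force'
python3 -m crank '[[0,0,0.02,0,0,0,1],[0,0,0.04,0,0,0,1],[0,0,0.04,0,0,0,1]]' | grep -E 'eef|force'
```

```text
eef_pos: [441.6, -117.3, 253.9]
force: [-0.9, 0.4, -0.0]
grip_force: 0.0
eef_pos: [441.7, -117.3, 250.2]
force: [0.8, -0.2, 2.3]
grip_force: 1.1
eef_pos: [441.7, -117.3, 246.1]
force: [-1.4, -1.1, 2.5]
grip_force: 1.6
eef_pos: [441.7, -117.3, 242.0]
force: [-3.4, -0.5, 3.4]
grip_force: 2.1
eef_pos: [441.7, -117.3, 238.1]
force: [-2.5, -1.4, 5.3]
grip_force: 2.5
```

```bash
python3 -m crank '[[0,0,0.02,0,0,0,1],[0,0,0.04,0,0,0,1],[0,0,0.06,0,0,0,1],[0,0,0.08,0,0,0,1],[0,0,0.1,0,0,0,1],[0,0,0.12,0,0,0,1],[0,0,0.12,0,0,0,1]]' | grep -E 'time|eef|force'
python3 - <<'E'
from h import *
c=camera_info("wrist");p,d=capture("wrist");cv2.imwrite("pics/w9.png",p[...,::-1]);W=cloud("wrist",d,c)
ps,ds=capture("side");Ws=cloud("side",ds)
u,v=proj("side",[[441,-150,50]])[0].astype(int);print(u,v)
cv2.imwrite("pics/s9.png",cv2.resize(ps[v-35:v+40,u-40:u+60,::-1],None,fx=7,fy=7,interpolation=cv2.INTER_CUBIC))
# lever bar slope: points along the arm between pad and pivot (reader y=-45)
a=0.0436;o=np.array([494.36,-69.65]);X=(W[...,:2]-o)@np.array([[np.cos(a),-np.sin(a)],[np.sin(a),np.cos(a)]])
for lo in range(-35,40,10):
    m=(X[...,0]>lo)&(X[...,0]<lo+10)&(abs(X[...,1]+45)<6)&(W[...,2]>30)&(W[...,2]<95)
    print(lo+5,m.sum(),np.percentile(W[m][:,2],[50,90]).round(1) if m.sum() else None)
E
```

```text
time_s: 15.15
eef_pos: [442.3, -117.3, 226.6]
force: [1.0, 0.6, 8.4]
grip_force: 3.6
304 226
-30 584 [53.2 54.3]
-20 618 [55.5 56.7]
-10 644 [57.9 59. ]
0 692 [60.3 61.5]
10 706 [62.8 64.1]
20 748 [65.1 66.4]
30 786 [67.5 68.7]
40 836 [69.9 71.2]
```

View pics/s9.png

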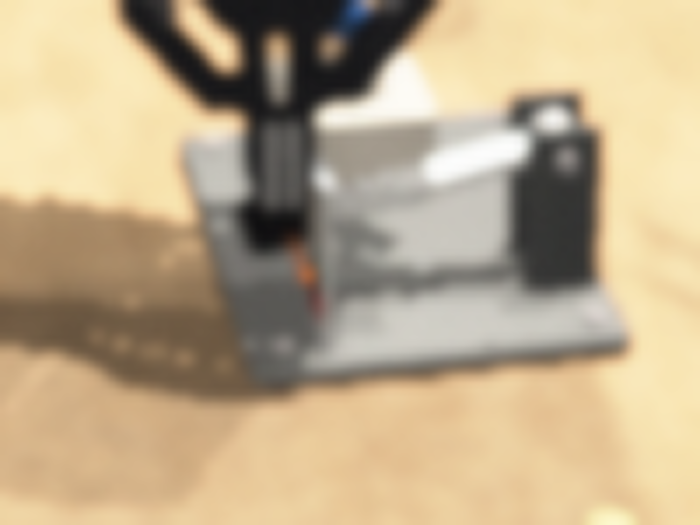

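The lever slope gives about 0.234 rad, and the side crop shows the orange pointer near (300,262), above the red. I'll go about 2 mm deeper and hold, after checking the slope at rest as a reference.

```bash
cat > slope.py <<'E'
from h import *
def slope(W):
    a=0.0436;o=np.array([494.36,-69.65]);X=(W[...,:2]-o)@np.array([[np.cos(a),-np.sin(a)],[np.sin(a),np.cos(a)]])
    xs=[];zs=[]
    for lo in range(-35,40,5):
        m=(X[...,0]>lo)&(X[...,0]<lo+5)&(abs(X[...,1]+45)<6)&(W[...,2]>30)&(W[...,2]<95)
        if m.sum()>20:xs.append(lo+2.5);zs.append(np.median(W[m][:,2]))
    return np.arctan(np.polyfit(xs,zs,1)[0]),len(xs)
E
python3 -c "
from slope import *
print('rest',slope(np.load('pics/w1W.npy')))"
python3 -m crank '[[0,0,0.01,0,0,0,1],[0,0,0.02,0,0,0,1],[0,0,0.02,0,0,0,1],[0,0,0.02,0,0,0,1]]' | grep -E 'time|eef|force'
python3 -c "
from slope import *
c=camera_info('wrist');p,d=capture('wrist');W=cloud('wrist',d,c);print(slope(W))
m=(np.hypot(W[...,0]-481.6,W[...,1]+15.5)<10)&(W[...,2]>80)&(W[...,2]<95);print(m.sum(),np.median(W[m],0) if m.sum() else 0)"
```

```text
rest (np.float64(-0.0019381927353926604), 3)
time_s: 15.65
eef_pos: [442.4, -117.3, 224.9]
force: [1.7, 1.3, 8.8]
grip_force: 3.8
(np.float64(0.2509488051844896), 15)
712 [481.10455891 -23.02455364  87.73422395]
```

```bash
for i in 1; do python3 -m crank '[[0,0,0,0,0,0,1],[0,0,0,0,0,0,1],[0,0,0,0,0,0,1],[0,0,0,0,0,0,1],[0,0,0,0,0,0,1],[0,0,0,0,0,0,1],[0,0,0,0,0,0,1],[0,0,0,0,0,0,1],[0,0,0,0,0,0,1],[0,0,0,0,0,0,1],[0,0,0,0,0,0,1],[0,0,0,0,0,0,1]]' | grep -E 'time|eef|force'; done
python3 -m crank '[[0,0,0,0,0,0,1],[0,0,0,0,0,0,1],[0,0,0,0,0,0,1],[0,0,0,0,0,0,1],[0,0,0,0,0,0,1],[0,0,0,0,0,0,1],[0,0,0,0,0,0,1],[0,0,0,0,0,0,1],[0,0,0,0,0,0,1],[0,0,0,0,0,0,1],[0,0,0,0,0,0,1],[0,0,0,0,0,0,1]]' | grep -E 'time|eef|force'
python3 -m crank '[[0,0,0,0,0,0,1],[0,0,0,0,0,0,1],[0,0,0,0,0,0,1],[0,0,0,0,0,0,1],[0,0,0,0,0,0,1],[0,0,0,0,0,0,1],[0,0,0,0,0,0,1],[0,0,0,0,0,0,1],[0,0,0,0,0,0,1],[0,0,0,0,0,0,1],[0,0,0,0,0,0,1],[0,0,0,0,0,0,1]]' | grep -E 'time|eef|force'
python3 -c "
from slope import *
c=camera_info('wrist');p,d=capture('wrist');W=cloud('wrist',d,c);print(slope(W));cv2.imwrite('pics/w10.png',p[...,::-1])"
```

```text
time_s: 16.9
eef_pos: [442.4, -117.3, 224.9]
force: [2.2, 0.9, 9.2]
grip_force: 3.8
time_s: 18.1
eef_pos: [442.4, -117.3, 225.0]
force: [2.4, 1.2, 9.3]
grip_force: 3.8
time_s: 19.3
eef_pos: [442.4, -117.3, 224.9]
force: [2.3, 1.0, 7.5]
grip_force: 3.8
(np.float64(0.2510343396203086), 15)
```

View pics/w10.png

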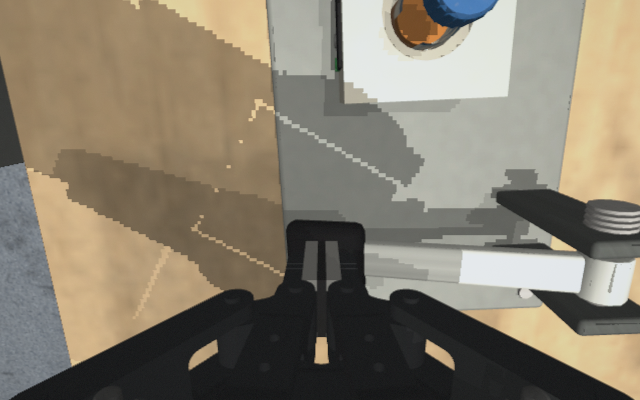

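The fingers are on the pad at (325,250) and the vial stands in the well at (430,30). The lever has held steady at 0.251 rad for over 3.5 s, so I'm handing the job in.

```bash
python3 -c "
from rig import ticket
print(ticket.finish_job())"
```

```text
the job is handed in; nothing more can be done
None
```

The blue-capped vial is seated in the reader's well and released, and the job was handed in with the fingers holding the lever at about 0.25 rad, in the green, after more than 3 seconds there; no verdict came back.

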